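# Read two neighbouring faces of a ceramic test bar on a reflectance meter

### The job

Pull the white test bar with the stepped top out of its steel cup and, holding it upright, press it square and centred against the meter's sprung round port so that the face on the low side of the step covers the port and pushes it fully home, for about a second. Draw the bar back until the port springs out, turn it a quarter turn and press one of the two neighbouring faces (either one) home in the same way. Then stand the bar upright and free in the blue-rimmed enamel tray, leaving its cup standing in place and not disturbing the other bar, its cup, the weight or the jar.

Things in the scene. Friction and masses are not known exactly. Their poses are not given: they have to be found in the camera images.
- bar: Workpiece: upright white ceramic bar 28 x 28 x 160 mm, about 0.26 kg. Top cut to a step: the -x half ends 142 mm above the foot, the +x half is a tongue (14 mm thick) up to 160 mm. Origin: centre of the foot, z up the bar. Starts upright and loose in cup, foot 5 mm above the bench, 75 mm showing above the rim. Its low side (-x) at first faces right (world -y), up to 1.1 rad off
- low_face (a point): point on the bar's low-side face (bar's -x face, under the lower half of the step), on its middle line, 55 mm above the foot; this face goes to the port first
- left_face (a point): same height on the bar's +y face, one of the two neighbouring faces
- right_face (a point): same height on the bar's -y face, the other neighbouring face
- cup: loose round steel cup holding the bar: outside diameter 68 mm, inside 62 mm, 85 mm tall, floor 5 mm thick, 0.4 kg. Origin: centre of its underside. It looks like spare_cup; the two may be in either place
- meter: Fixed bench meter. Origin: on the bench straight below the port's resting face. The bar is pressed along the meter's +y (world -y, up to 0.3 rad off). White housing 170 mm wide (x), y = 100 to 280 mm, 150 mm tall. Foot plate 12 mm thick, 180 mm wide, y = -50 to 290 mm, also lies under the place where the bar is held
- plate_face (a point): centre of the port's face: sprung black disc, 36 mm diameter, 12 mm window, 75 mm above the bench, on a steel snout of 44 mm diameter that runs from y = 15 mm back to the housing. Moves with the disc; axes as the meter's (y into the meter, x sideways along the face)
- plate (a joint): travel of the sprung port disc in m: 0 sprung out, 0.008 fully in (hard stop); spring about 1.3 N at the start, 3.3 N fully in; returns by itself. Counted as home from 0.005
- tray: fixed white enamel tray with blue rim, 140 mm (x) by 200 mm (y) outside, walls 4 mm thick and 22 mm high, inner floor about 4 mm above the bench. Origin: centre of its underside
- spare_cup: bystander: a second steel cup of the same size
- spare_bar: bystander: a white bar of the same section and height (160 mm) with a plain flat top, standing in spare_cup. Origin: centre of its foot
- weight: bystander: steel balance weight, 38 mm diameter, 54 mm tall with its knob. Origin: centre of its underside
- jar: bystander: closed amber jar, 52 mm diameter, about 70 mm tall. Origin: centre of its underside
Things that resemble listed ones, but are neither listed nor needed, are in the scene too. Leave any yellow look-alike of the cup alone.

How it is judged:
On the way, in this order (a step that is already met when the one before it is completed fails the run):
1. the stepped bar is lifted clear of its cup (z of bar in the frame of cup above 0.09 m and angle between bar's own z axis and vertical below 0.3 rad), for 0.1 s.
2. the low-side face covers the port, upright and square (within 0.14 rad, 9 mm sideways), and pushes it at least 5 mm in (y of low_face in the frame of plate_face between -0.008 and 0.008 m and x of bar in the frame of plate_face between -0.009 and 0.009 m and z of bar in the frame of meter below 0.057 m and angle between bar's own z axis and vertical below 0.15 rad and angle between the x axis of bar and the y axis of meter, either way round below 0.14 rad and value of joint plate above 0.005 m), for 0.4 s.
3. the bar is drawn back and the port has sprung out (value of joint plate below 0.001 m), for 0.1 s.
4. the bar has been turned and a neighbouring face covers the port in the same way and pushes it at least 5 mm in (((y of left_face in the frame of plate_face between -0.008 and 0.008 m and x of bar in the frame of plate_face between -0.009 and 0.009 m and z of bar in the frame of meter below 0.057 m and angle between bar's own z axis and vertical below 0.15 rad and angle between the y axis of bar and the y axis of meter, either way round below 0.14 rad and value of joint plate above 0.005 m) or (y of right_face in the frame of plate_face between -0.008 and 0.008 m and x of bar in the frame of plate_face between -0.009 and 0.009 m and z of bar in the frame of meter below 0.057 m and angle between bar's own z axis and vertical below 0.15 rad and angle between the y axis of bar and the y axis of meter, either way round below 0.14 rad and value of joint plate above 0.005 m))), for 0.4 s.
At the end, for the whole second after the job is handed in: The stepped bar stands upright (within 0.06 rad), released and at rest on the floor of the enamel tray, the whole foot inside it (origin within 52 mm along the tray's x and 82 mm along its y of the centre); the port has sprung out; the bar's cup stands upright within 50 mm of where it was (x of bar in the frame of tray between -0.052 and 0.052 m and y of bar in the frame of tray between -0.082 and 0.082 m and z of bar in the frame of tray below 0.009 m and angle between bar's own z axis and vertical below 0.06 rad and linear speed of bar below 0.02 m/s and angular speed of bar below 0.1 rad/s and contact force between bar and the fingers below 0.1 N and value of joint plate below 0.001 m and angle between cup's own z axis and vertical below 0.1 rad and distance of cup from where it was at the start of the episode below 0.05 m); the robot touches nothing.
It fails at once if the spare bar is shoved (over 30 mm) or tipped (distance of spare_bar from where it was at the start of the episode above 0.03 m or angle between spare_bar's own z axis and vertical above 0.3 rad).
It fails at once if the spare cup is shoved (over 30 mm) or tipped (distance of spare_cup from where it was at the start of the episode above 0.03 m or angle between spare_cup's own z axis and vertical above 0.3 rad).
It fails at once if the weight is shoved (over 30 mm) or tipped (distance of weight from where it was at the start of the episode above 0.03 m or angle between weight's own z axis and vertical above 0.3 rad).
It fails at once if the jar is shoved (over 30 mm) or tipped (distance of jar from where it was at the start of the episode above 0.03 m or angle between jar's own z axis and vertical above 0.3 rad).
It fails at once if the bar falls over (angle between bar's own z axis and vertical above 0.7 rad).
It also fails if it takes over 64 s, if anything falls off the work surface, if the arm or the gripper's body presses on something with over 40 N, if the wrist force passes 120 N, or if a joint passes its speed limit or range.

### The arm

A 6-joint arm with a two-finger parallel gripper is mounted at the origin on the work surface. World frame = base frame: x ahead of the robot, y to its left, z up, the work surface at z = 0. Lengths are in m, angles in rad, forces in N, time in s.
With the tool pointing down it reaches from about 0.425 to 0.95 m from the base axis. Payload 14.7 kg.
Tool frame: the origin (TCP) lies on the centre line of the jaws, within the pads' length; the fingertips stand 17 mm ahead of it and the grasp point (between the pads) lies 2 mm behind it; z points along the fingers, y is the direction in which the jaws open and shut (so a half turn about z gives the same grasp; the last joint's range is limited). The gripper opens to 85 mm and grips with 20 to 120 N. Pads are 22 mm wide; open, the fingers measure 114 mm over their backs; the gripper's body (76 mm by 85 mm) begins 54 mm behind the grasp point. The pads swing forward as they close: fully open they stand 13 mm farther back than shut.
Start: joints at [1.173, 0.48, 1.596, -0, 1.065, -0.047], TCP at [0.223, 0.61, 0.248] pointing down, gripper open.
Joint ranges: [-2.75, 2.75], [-0.82, 2.05], [0.23, 2.67], [-1.56, 4.7], [0.09, 2.69], [-2.92, 2.92]. Speed limits (rad/s): [1.89, 1.89, 2.39, 3.01, 3.01, 3.01].

### API

Orientations are given as a unit quaternion [x, y, z, w].
In Python, from plant import bot gives the robot as it stands.
- The arm moves only by the tool move_arm, never from a script. Its argument "moves" is a list of rows, each a list of 5 numbers: the opening, from -1 (shut) to 1 (fully open), then the shift along the tool's x, y, z in mm, then the turn about the tool's z in rad. A call has exactly 5 rows; each row is the pose to reach, as a shift and turn from the pose measured when the call began, along the tool's axes at that moment; what a row does not reach only later rows make up. A row lasts 1/12 s, in which the tool goes at most 41.7 mm and 7.16 degrees, less where a joint would pass 70% of its speed; a pose out of reach is approached as far as the arm can. A call with a gripper value outside its range is refused whole. The fingers move at their own pace and stop on an object; the grip force is fixed at half the most. Time passes only in rows, so rows that repeat a pose let the fingers close, or fill a call up. It gives the time, the measured TCP pose, the force and the opening at its end, in the units of the state.
- bot.read_state(): the state, without advancing time (a new reading comes with each control period).
- bot.capture(name): name is "scene" or "top"; returns a dict with "img" (480x640x3 uint8, red, green, blue), "fx", "fy", "cx", "cy" (pixels), "k1" (the pictures are not rectified: a ray, as slopes to the right and down, at radius r is drawn at 1 + k1 r^2 times it, then the intrinsics apply), "R" (3x3) and "t" (3): a world point X has camera coordinates R X + t. Camera axes: x right, y down, z forward; pixel columns grow to the right and rows downward; lengths in m; the calibration is good to about 2 mm. A picture is of the moment at which its call begins. There is no depth.
- bot.close_job(): hands the job in, once; it reports no verdict.
The state is a dict: "time_s": time; "joint_pos": joint angles; "qd": joint speeds; "joint_efforts": joint torques, N m; "tcp_pos": TCP position; "orientation": TCP orientation; "ft_force": force on the tool from outside, world axes, zero at the start; "torque": the same for the moment, N m; "gripper_width": finger opening in m.
Only numpy, scipy, OpenCV 4.12 (cv2) and the standard library are available. Lean on these libraries where they do the work, as an engineer would, in place of code of your own. Each camera call takes 0.05 s, during which the arm holds its last target.

## Working session

There is one attempt and no reset: what is moved stays moved. The work goes in short steps, Python scripts to look and compute and a tool call to move; the robot and the scene stay as the last step left them, time stands still between calls to the robot, and variables do not carry over. Pictures are saved under pics/ and viewed, and the job is handed in when it is done.

Besides the shell and the picture viewer there is one more tool, called as name([rows], argument=value, ...), one row to a line, values as JSON. move_arm: Moves the arm, as the interface text tells. Its arguments: {"type":"object","properties":{"moves":{"type":"array","items":{"type":"array","items":{"type":"number"}}}},"required":["moves"]}

```bash
mkdir -p pics; ls; python3 - <<'E'
from plant import bot
import cv2,numpy as np,pickle
print(bot.read_state())
for n in("scene","top"):
    c=bot.capture(n); pickle.dump(c,open(f"pics/{n}0.pkl","wb"))
    cv2.imwrite(f"pics/{n}0.png",c["img"][:,:,::-1]); print(n,c["fx"],c["fy"],c["cx"],c["cy"],c["k1"],c["R"],c["t"], -np.array(c["R"]).T@np.array(c["t"]))
E
```

```text
pics
{'time_s': 0.0, 'joint_pos': array([ 1.17338698e+00,  4.80825152e-01,  1.59687044e+00,  1.23893507e-05,
        1.06510346e+00, -4.65574062e-02]), 'qd': array([-3.86857662e-04,  8.75279467e-05, -1.49092900e-03,  7.83634484e-04,
        1.26561077e-03,  9.80272560e-04]), 'joint_efforts': array([ 1.87536309e-03, -9.50657558e+01, -4.30179083e+01,  1.03116038e-04,
        1.23571858e-02, -8.64881372e-06]), 'tcp_pos': array([0.22320256, 0.61005854, 0.247678  ]), 'orientation': array([ 1.74530514e-01,  9.84651581e-01, -5.87207720e-04, -1.38088297e-04]), 'ft_force': array([0.24526849, 0.34637583, 0.43468171]), 'torque': array([-0.0030626 , -0.0385344 ,  0.01033846]), 'gripper_width': 0.08541763874887129}
scene 479.0492405341704 479.0492405341704 318.63986963039326 254.3945448272942 0.0012235392570540849 [[-0.66685678  0.7451741   0.00419545]
 [ 0.61288712  0.55165819 -0.5657231 ]
 [-0.42387666 -0.37468495 -0.8245846 ]] [ 0.34654003 -0.31571208  1.14794699] [0.91117636 0.34605096 0.76651991]
top 619.8344517950347 619.8344517950347 317.6921839015795 231.17215199791556 0.02517893384107875 [[ 0.01906735 -0.99952508  0.0242086 ]
 [-0.98563779 -0.02285493 -0.16731946]
 [ 0.16779328 -0.02067057 -0.98560547]] [0.02167058 0.53783854 1.20073874] [0.32822489 0.05877251 1.27292091]
```

View pics/scene0.png

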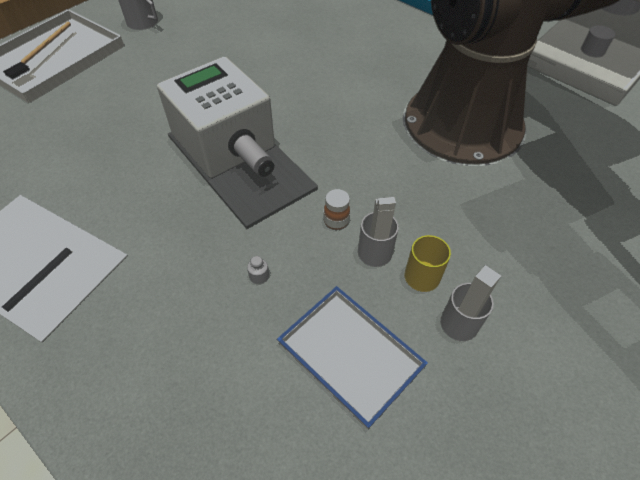

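View pics/top0.png

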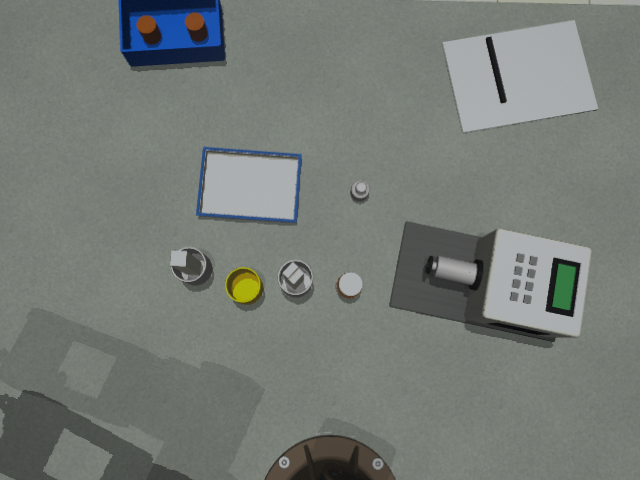

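```bash
python3 - <<'E'
import cv2,numpy as np
t=cv2.imread("pics/top0.png");s=cv2.imread("pics/scene0.png")
z=lambda im,x,y,w:cv2.resize(im[y:y+w,x:x+w],(400,400),interpolation=cv2.INTER_CUBIC)
a=np.hstack([z(t,160,235,60),z(t,265,245,60)]);cv2.imwrite("pics/c1.png",a)
a=np.hstack([z(s,430,255,90),z(s,340,185,90)]);cv2.imwrite("pics/c2.png",a)
cv2.imwrite("pics/c3.png",cv2.resize(t[200:360,380:600],(800,582),interpolation=cv2.INTER_CUBIC))
E
```

```text
(no output)
```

View pics/c1.png

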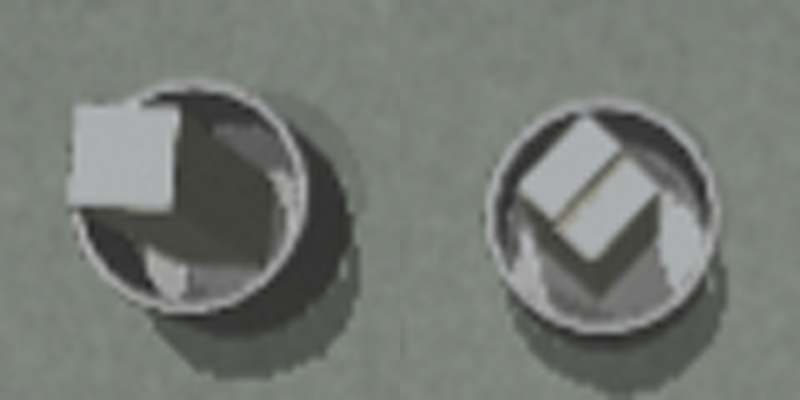

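View pics/c2.png

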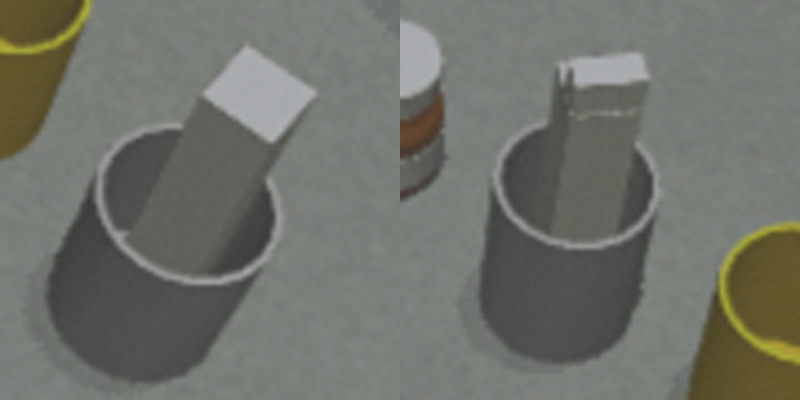

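View pics/c3.png

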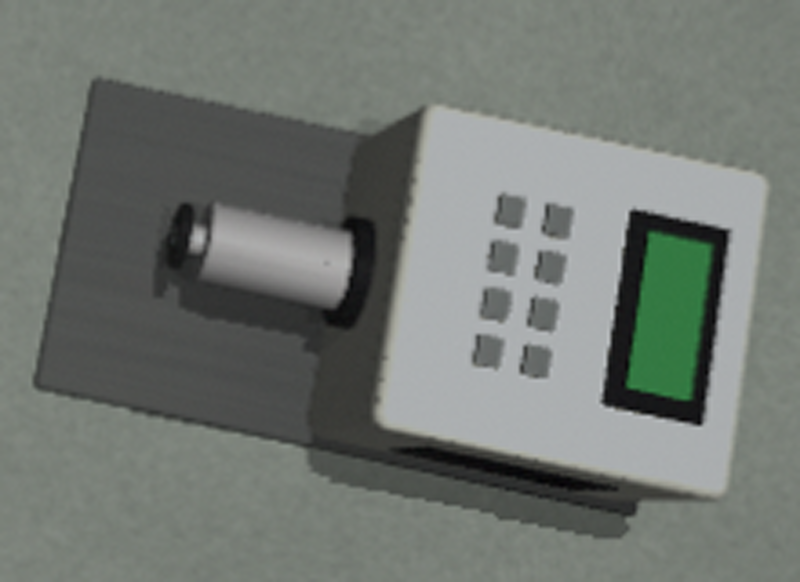

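```bash
cat > h.py <<'E'
import numpy as np,cv2,pickle
def ray(c,u,v):
    K=np.array([[c["fx"],0,c["cx"]],[0,c["fy"],c["cy"]],[0,0,1]])
    p=cv2.undistortPoints(np.array([[[u,v]]],float),K,np.array([c["k1"],0,0,0.]))[0,0]
    R=np.array(c["R"]);t=np.array(c["t"])
    d=R.T@np.array([p[0],p[1],1]);return -R.T@t,d
def onz(c,u,v,z):
    o,d=ray(c,u,v);return o+d*(z-o[2])/d[2]
def proj(c,X):
    q=np.array(c["R"])@np.array(X)+np.array(c["t"]);s=q[:2]/q[2];s=s*(1+c["k1"]*(s@s))
    return s*[c["fx"],c["fy"]]+[c["cx"],c["cy"]]
T=lambda n:pickle.load(open(f"pics/{n}.pkl","rb"))
E
python3 - <<'E'
from h import *
np.set_printoptions(precision=4,suppress=True)
t=T("top0");s=T("scene0")
P=lambda u,v,z:onz(t,u,v,z)
a=P(406.1,221.5,.012);b=P(390.5,305.9,.012);print("foot",a,b,np.linalg.norm(a-b),(a+b)/2)
w=(a-b)/np.linalg.norm(a-b);print("w yaw", np.arctan2(w[1],w[0]))
h=[P(*q,.15) for q in((498.8,228.6),(590.4,249),(580.2,335.9),(484,315))]
for i in range(4):
    d=h[(i+1)%4]-h[i];print("house",h[i],np.linalg.norm(d),np.arctan2(d[1],d[0]))
# bar corners in crop c1 right (scale 400/60, off 265,245; col-400)
f=lambda x,y:(265+(x-400)/6.667-.43,245+y/6.667-.43)
for n,x,y,z in(("tongue far top",587,115,.165),("tongue left",519,186,.165),("tongue/step L",553,227,.165),("tongue/step R",622,155,.165),("low right",660,190,.147),("low bottom",597,261,.147),("lowstep R",622,155,.147)):
    u=f(x,y);print(n,u,P(*u,z))
# cup ring centre z .085
for n,x,y,k in(("barcup",603,215,0),("sparecup",190+0,195,1)):
    u=f(x,y) if k==0 else (160+x/6.667,235+y/6.667);print(n,P(*u,.085))
print("yellow",P(244,285,.085),"jar",P(350,284,.07),"weight",P(360,189,.05))
for u in((204,148),(301,154),(297,222),(198,215)):print("tray",P(*u,.022))
for u in((337,290),(425,363),(369,425),(279,340)):print("trayS",onz(s,*u,.022))
print("sparetop",[P(160+x/6.667,235+y/6.667,.165) for x,y in((75,107),(180,107),(173,212),(70,207))])
# tongue top scene crop right: scale 400/90, off 340,185
g=lambda x,y:(340+(x-400)/4.444-.4,185+y/4.444-.4)
for x,y in((572,65),(641,55),(648,80),(575,88)):print("tongueS",onz(s,*g(x,y),.165))
E
```

```text
foot [ 0.5675 -0.1508  0.012 ] [ 0.3927 -0.1182  0.012 ] 0.1778160600892734 [ 0.4801 -0.1345  0.012 ]
w yaw -0.18446198955132692
house [ 0.532  -0.2995  0.15  ] 0.17117556841882683 -1.7720531071317094
house [ 0.4978 -0.4672  0.15  ] 0.16052645785357 2.9703998226446386
house [ 0.3396 -0.4399  0.15  ] 0.17527925879913273 1.3792548772350752
house [ 0.373  -0.2678  0.15  ] 0.16215843007245345 -0.19675552525338444
tongue far top (292.6185975701215, 261.81913754312285) [0.46   0.0795 0.165 ]
tongue left (282.41910754462276, 272.4686050697465) [0.4404 0.0973 0.165 ]
tongue/step L (287.5188525573721, 278.61829758512073) [0.4296 0.0878 0.165 ]
tongue/step R (297.8683350832458, 267.8188375581221) [0.4493 0.0698 0.165 ]
low right (303.56805009749513, 273.0685750712464) [0.4419 0.0594 0.147 ]
low bottom (294.1185225738713, 283.7180425978701) [0.4222 0.0761 0.147 ]
lowstep R (297.8683350832458, 267.8188375581221) [0.4513 0.07   0.147 ]
barcup [0.4406 0.0757 0.085 ]
sparecup [0.4605 0.2801 0.085 ]
yellow [0.4229 0.1726 0.085 ] jar [ 0.4304 -0.0312  0.07  ] weight [ 0.6251 -0.051   0.05  ]
tray [0.7114 0.2727 0.022 ]
tray [0.7039 0.0705 0.022 ]
tray [0.5593 0.0753 0.022 ]
tray [0.5691 0.278  0.022 ]
trayS [0.5641 0.0839 0.022 ]
trayS [0.5725 0.2802 0.022 ]
trayS [0.711  0.2735 0.022 ]
trayS [0.7028 0.0745 0.022 ]
sparetop [array([0.4747, 0.2971, 0.165 ]), array([0.4753, 0.2691, 0.165 ]), array([0.4469, 0.2694, 0.165 ]), array([0.4477, 0.2969, 0.165 ])]
tongueS [0.4534 0.0723 0.165 ]
tongueS [0.4323 0.0884 0.165 ]
tongueS [0.4404 0.0977 0.165 ]
tongueS [0.4616 0.08   0.165 ]
```

```bash
cat >> h.py <<'E'
from scipy.spatial.transform import Rotation as Ro
def go(bot,tgt,psi=None):
    s=bot.read_state();R=Ro.from_quat(s["orientation"]).as_matrix();p=np.array(s["tcp_pos"])
    ps=np.arctan2(R[1,1],R[0,1])
    d=R.T@(np.array(tgt)-p)*1000
    tr=0 if psi is None else -((psi-ps+np.pi)%(2*np.pi)-np.pi)
    print("t",round(s["time_s"],2),"tcp",p.round(4),"psi",round(ps,3),"tilt",round(np.arccos(-R[2,2]),4),"w",round(s["gripper_width"],4),"F",s["ft_force"].round(1),"q",s["joint_pos"].round(2))
    print("shift mm",d.round(1),"turn",round(tr,3))
E
python3 - <<'E'
from h import *; from plant import bot
np.set_printoptions(precision=4,suppress=True)
t=T("top0");s=T("scene0")
yd=np.array([np.cos(-1.762),np.sin(-1.762),0]);xd=np.array([-yd[1],yd[0],0]);o=np.array([.471,-.183,.075])
for n,c in(("top",t),("scene",s)):
    im=c["img"][:,:,::-1].copy()
    for a in np.linspace(0,6.28,24,0):
        X=o+.018*(np.cos(a)*xd+np.sin(a)*np.array([0,0,1]));u=proj(c,X);cv2.circle(im,tuple(int(round(k*8)) for k in u),4,(0,0,255),-1,shift=3)
    u=proj(c,o).astype(int);cr=im[u[1]-40:u[1]+40,u[0]-40:u[0]+40];cv2.imwrite(f"pics/p_{n}.png",cv2.resize(cr,(400,400),interpolation=cv2.INTER_NEAREST))
cv2.imwrite("pics/p.png",np.hstack([cv2.imread("pics/p_top.png"),cv2.imread("pics/p_scene.png")]))
go(bot,[.4405,.078,.248],.833)
E
```

```text
t 0.1 tcp [0.2232 0.6101 0.2477] psi 1.22 tilt 0.0011 w 0.0854 F [-0.3  0.5 -0.5] q [ 1.17  0.48  1.6  -0.    1.07 -0.05]
shift mm [-386.9 -425.     0.2] turn 0.387
```

View pics/p.png

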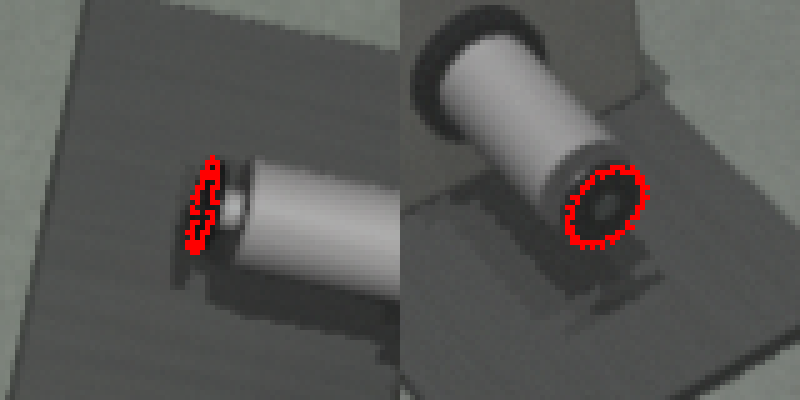

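The two candidates are at top (179,258), a plain square top, and top (292,274), a top with a step line. The second fits: the enlarged crop shows the step, and the tongue is up-left of the low half. The drawn port ring falls on the disc in both views. Moving above the stepped bar.

move_arm([
  [1,-26,-28,0,0],
  [1,-52,-57,0,0],
  [1,-78,-85,0,0],
  [1,-104,-113,0,0],
  [1,-130,-142,0,0],
])

```text
time_s: 0.52
tcp_pos: [0.2966, 0.4304, 0.2476]
orientation: [0.174, 0.985, -0.001, -0.0]
ft_force: [0.7, 0.6, 0.1]
gripper_width: 0.0849
```

move_arm([
  [1,-26,-28,0,0],
  [1,-52,-57,0,0],
  [1,-78,-85,0,0],
  [1,-104,-113,0,0],
  [1,-130,-142,0,0],
])

```text
time_s: 0.93
tcp_pos: [0.3702, 0.2507, 0.2478]
orientation: [0.174, 0.985, -0.001, -0.0]
ft_force: [0.8, 1.5, -0.2]
gripper_width: 0.0853
```

```bash
python3 - <<'E'
from h import *; from plant import bot
go(bot,[.4405,.078,.230],.833)
E
```

```text
t 0.93 tcp [0.3702 0.2507 0.2478] psi 1.221 tilt 0.0014 w 0.0853 F [ 0.8  1.5 -0.2] q [ 0.53  0.2   2.04 -0.    0.91 -0.69]
shift mm [-125.3 -138.1   17.9] turn 0.388
```

move_arm([
  [1,-26,-28,0,0.1],
  [1,-52,-57,0,0.2],
  [1,-78,-85,0,0.3],
  [1,-104,-113,0,0.388],
  [1,-125,-138,0,0.388],
])

```text
time_s: 1.35
tcp_pos: [0.4409, 0.076, 0.248]
orientation: [0.364, 0.931, -0.001, 0.0]
ft_force: [0.5, -0.0, 0.7]
gripper_width: 0.0853
```

```bash
python3 - <<'E'
from h import *; from plant import bot
c=bot.capture("top");pickle.dump(c,open("pics/top1.pkl","wb"));cv2.imwrite("pics/top1.png",cv2.resize(c["img"][200:350,200:400,::-1],(800,600)))
c=bot.capture("scene");cv2.imwrite("pics/scene1.png",c["img"][:,:,::-1])
go(bot,[.4405,.078,.121],.833)
E
```

```text
t 1.45 tcp [0.4417 0.0745 0.2479] psi 0.829 tilt 0.0021 w 0.0855 F [-0.1  0.7  0. ] q [ 0.1   0.2   2.04 -0.    0.91 -0.73]
shift mm [  3.4   1.9 126.9] turn -0.004
```

View pics/scene1.png

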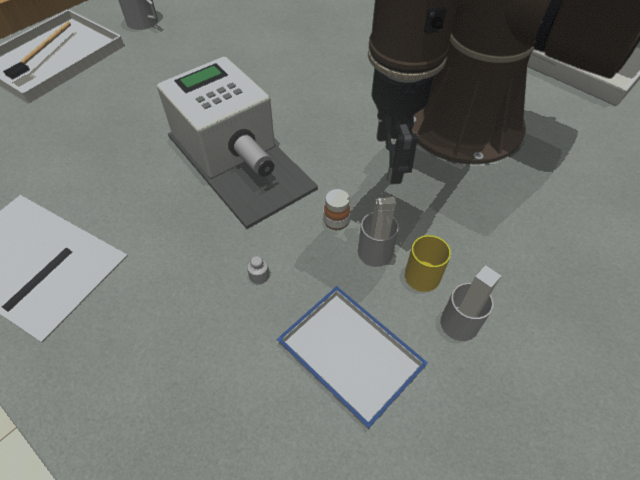

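The gripper fingers at (405,155) hang above the bar at (385,205), and the way down is clear. I'll descend in two stages and check before closing.

move_arm([
  [1,3,2,15,-0.004],
  [1,3,2,30,-0.004],
  [1,3,2,45,-0.004],
  [1,3,2,60,-0.004],
  [1,3,2,60,-0.004],
])

```text
time_s: 1.87
tcp_pos: [0.4391, 0.0781, 0.1857]
orientation: [0.361, 0.933, -0.002, -0.001]
ft_force: [-0.9, 0.1, 0.5]
gripper_width: 0.0851
```

```bash
python3 - <<'E'
from h import *; from plant import bot
go(bot,[.4405,.078,.121],.833)
c=bot.capture("scene");cv2.imwrite("pics/scene2.png",cv2.resize(c["img"][80:280,300:500,::-1],(600,600)))
E
```

```text
t 1.87 tcp [0.4391 0.0781 0.1857] psi 0.833 tilt 0.0046 w 0.0851 F [-0.9  0.1  0.5] q [ 0.11  0.29  2.11 -0.    0.75 -0.72]
shift mm [-1.2  1.1 64.7] turn 0.0
```

View pics/scene2.png

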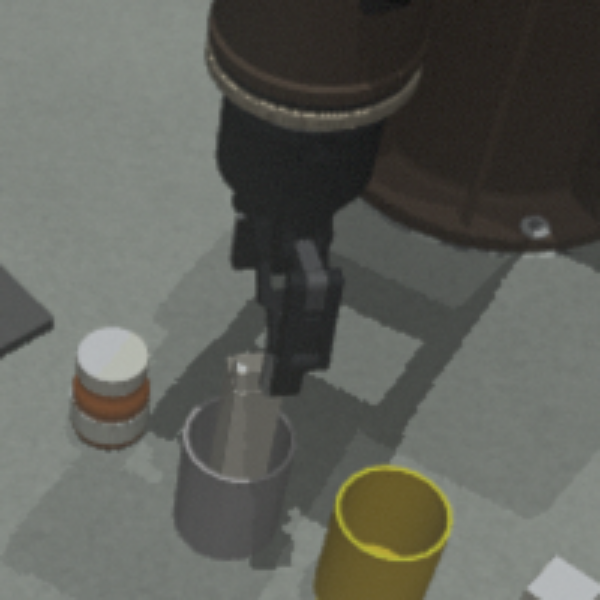

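```bash
python3 - <<'E'
from h import *; from plant import bot
s=T("scene0")
p=np.array([.4391,.0781,.1857]);j=np.array([np.cos(.833),np.sin(.833),0])
for sg in(-1,1):
  for r in(.0425,.057):
    for dz in(-.004,-.017): print(sg,r,dz,((proj(s,p+sg*r*j+[0,0,dz])-[300,80])*3).round())
print(((proj(s,[.4405,.078,.165])-[300,80])*3).round())
E
```

```text
-1 0.0425 -0.004 [249. 272.]
-1 0.0425 -0.017 [246. 288.]
-1 0.057 -0.004 [244. 253.]
-1 0.057 -0.017 [242. 269.]
1 0.0425 -0.004 [278. 388.]
1 0.0425 -0.017 [274. 404.]
1 0.057 -0.004 [283. 409.]
1 0.057 -0.017 [280. 425.]
[257. 350.]
```

The lower fingertip at crop (286,393) agrees with the projected tip (about (280,395)), so the jaws straddle the bar. Descending and closing.

move_arm([
  [1,-1,1,15,0],
  [1,-1,1,30,0],
  [1,-1,1,45,0],
  [1,-1,1,60,0],
  [1,-1,1,64,0],
])

```text
time_s: 2.33
tcp_pos: [0.4404, 0.0783, 0.1222]
orientation: [0.36, 0.933, -0.002, -0.002]
ft_force: [-0.6, 0.4, -0.2]
gripper_width: 0.0853
```

```bash
python3 - <<'E'
from h import *; from plant import bot
go(bot,[.4405,.078,.121],.833)
c=bot.capture("scene");cv2.imwrite("pics/scene3.png",cv2.resize(c["img"][80:280,300:500,::-1],(600,600)))
E
```

```text
t 2.33 tcp [0.4404 0.0783 0.1222] psi 0.834 tilt 0.005 w 0.0853 F [-0.6  0.4 -0.2] q [ 0.11  0.4   2.16 -0.    0.58 -0.72]
shift mm [-0.3 -0.2  1.2] turn 0.001
```

View pics/scene3.png

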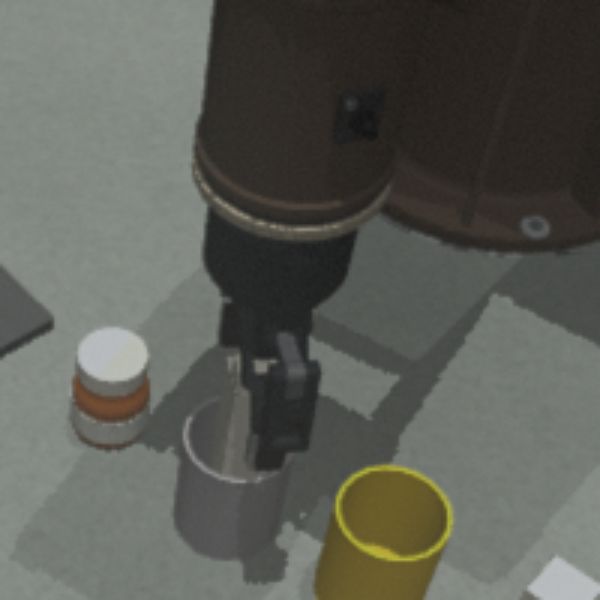

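The finger at crop (270,420) is in front of the bar, above the rim, with no contact force. Closing.

move_arm([
  [-1,0,0,0,0],
  [-1,0,0,0,0],
  [-1,0,0,0,0],
  [-1,0,0,0,0],
  [-1,0,0,0,0],
])

```text
time_s: 2.8
tcp_pos: [0.441, 0.0784, 0.123]
orientation: [0.36, 0.933, -0.002, -0.001]
ft_force: [5.2, 5.5, 9.5]
gripper_width: 0.0272
```

move_arm([
  [-1,0,0,0,0],
  [-1,0,0,0,0],
  [-1,0,0,0,0],
  [-1,0,0,0,0],
  [-1,0,0,0,0],
])

```text
time_s: 3.22
tcp_pos: [0.441, 0.0784, 0.1231]
orientation: [0.36, 0.933, -0.002, -0.001]
ft_force: [-0.5, 0.2, 2.4]
gripper_width: 0.0276
```

```bash
python3 - <<'E'
from h import *; from plant import bot
go(bot,[.4405,.078,.231],.833)
E
```

```text
t 3.22 tcp [0.441  0.0784 0.1231] psi 0.833 tilt 0.0038 w 0.0276 F [-0.5  0.2  2.4] q [ 0.11  0.4   2.16 -0.    0.58 -0.72]
shift mm [   0.2   -1.  -107.9] turn 0.0
```

move_arm([
  [-1,0,0,-10,0],
  [-1,0,0,-25,0],
  [-1,0,0,-45,0],
  [-1,0,0,-65,0],
  [-1,0,0,-80,0],
])

```text
time_s: 3.63
tcp_pos: [0.4412, 0.0785, 0.2043]
orientation: [0.36, 0.933, -0.002, -0.001]
ft_force: [1.9, -0.2, -1.6]
gripper_width: 0.0275
```

move_arm([
  [-1,0,0,-15,0],
  [-1,0,0,-30,0],
  [-1,0,0,-40,0],
  [-1,0,0,-40,0],
  [-1,0,0,-40,0],
])

```text
time_s: 4.05
tcp_pos: [0.4414, 0.0786, 0.2442]
orientation: [0.36, 0.933, -0.001, -0.001]
ft_force: [-0.3, 0.4, -2.9]
gripper_width: 0.0273
```

```bash
python3 - <<'E'
from h import *; from plant import bot
c=bot.capture("scene");cv2.imwrite("pics/scene4.png",cv2.resize(c["img"][80:280,300:500,::-1],(600,600)))
o=np.array([.471,-.183]);yd=np.array([np.cos(-1.762),np.sin(-1.762)])
a=o-yd*.060; print(a)
go(bot,[*a,.243],1.38)
E
```

```text
[ 0.48240245 -0.12409343]
t 4.1 tcp [0.441  0.0786 0.2437] psi 0.833 tilt 0.0041 w 0.0275 F [ 0.2  0.2 -2.9] q [ 0.11  0.21  2.04 -0.    0.9  -0.72]
shift mm [-166.9 -122.2    1. ] turn -0.547
```

View pics/scene4.png

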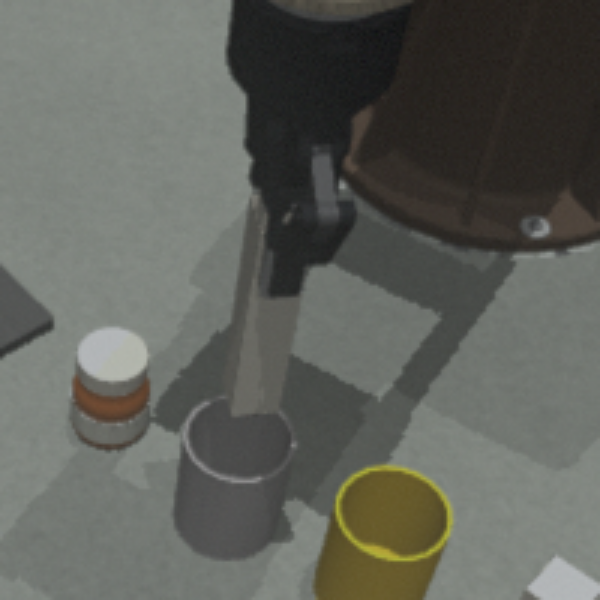

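Bar is held upright; its foot at crop (255,410) is above the rim. The cup stands at (235,480). Carrying it to the meter.

move_arm([
  [-1,-15,-10,0,-0.06],
  [-1,-35,-25,0,-0.16],
  [-1,-60,-43,0,-0.26],
  [-1,-85,-62,0,-0.36],
  [-1,-110,-80,0,-0.44],
])

```text
time_s: 4.52
tcp_pos: [0.468, -0.0558, 0.2428]
orientation: [0.145, 0.989, -0.001, -0.002]
ft_force: [0.3, 0.2, -1.4]
gripper_width: 0.0274
```

```bash
python3 - <<'E'
from h import *; from plant import bot
go(bot,[.4824,-.1241,.243],1.38)
E
```

```text
t 4.52 tcp [ 0.468  -0.0558  0.2428] psi 1.279 tilt 0.0056 w 0.0274 F [ 0.3  0.2 -1.4] q [-0.18  0.24  2.   -0.    0.91 -1.46]
shift mm [-33.4 -61.3  -0.2] turn -0.101
```

move_arm([
  [-1,-10,-18,0,-0.05],
  [-1,-22,-40,0,-0.101],
  [-1,-33,-61,0,-0.101],
  [-1,-33,-61,0,-0.101],
  [-1,-33,-61,0,-0.101],
])

```text
time_s: 4.93
tcp_pos: [0.4816, -0.1245, 0.2416]
orientation: [0.096, 0.995, -0.001, -0.003]
ft_force: [-0.3, -0.1, -2.3]
gripper_width: 0.0273
```

```bash
python3 - <<'E'
from h import *; from plant import bot
c=bot.capture("scene");i1=c["img"][50:250,150:390,::-1]
cv2.imwrite("pics/s5.png",cv2.resize(i1,(720,600)))
go(bot,[.4824,-.1241,.1375],1.38)
E
```

```text
t 4.98 tcp [ 0.4814 -0.1237  0.2418] psi 1.379 tilt 0.0073 w 0.0277 F [-0.2 -0.7 -1.7] q [-0.31  0.28  1.94 -0.    0.93 -1.69]
shift mm [-1.800e+00  1.000e-01  1.042e+02] turn -0.001
```

View pics/s5.png

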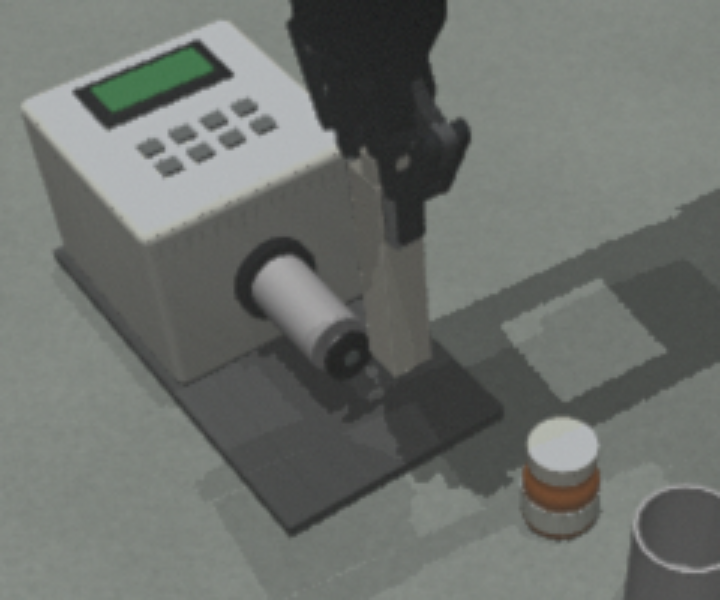

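The low half (shelf at crop (365,170)) faces the port and the tongue is on the outer finger's side. Lowering.

move_arm([
  [-1,-2,0,20,0],
  [-1,-2,0,45,0],
  [-1,-2,0,70,0],
  [-1,-2,0,90,0],
  [-1,-2,0,102,0],
])

```text
time_s: 5.4
tcp_pos: [0.4811, -0.1227, 0.1373]
orientation: [0.095, 0.995, -0.001, -0.005]
ft_force: [-0.7, 0.2, -2.3]
gripper_width: 0.0275
```

```bash
python3 - <<'E'
from h import *; from plant import bot
c=bot.capture("scene");i1=c["img"][50:250,150:390,::-1]
cv2.imwrite("pics/s6.png",cv2.resize(i1,(720,600)))
c=bot.capture("top");cv2.imwrite("pics/t6.png",cv2.resize(c["img"][200:350,380:580,::-1],(800,600)))
o=np.array([.471,-.183]);yd=np.array([np.cos(-1.762),np.sin(-1.762)])
a=o-yd*(.014-.007);print(a)
go(bot,[*a,.1395],1.38)
E
```

```text
[ 0.47233029 -0.17612757]
t 5.5 tcp [ 0.4809 -0.1227  0.1376] psi 1.38 tilt 0.0115 w 0.0274 F [-0.7  0.2 -2.3] q [-0.31  0.43  2.04 -0.01  0.68 -1.68]
shift mm [ -1.7 -54.1  -1.8] turn -0.0
```

View pics/s6.png

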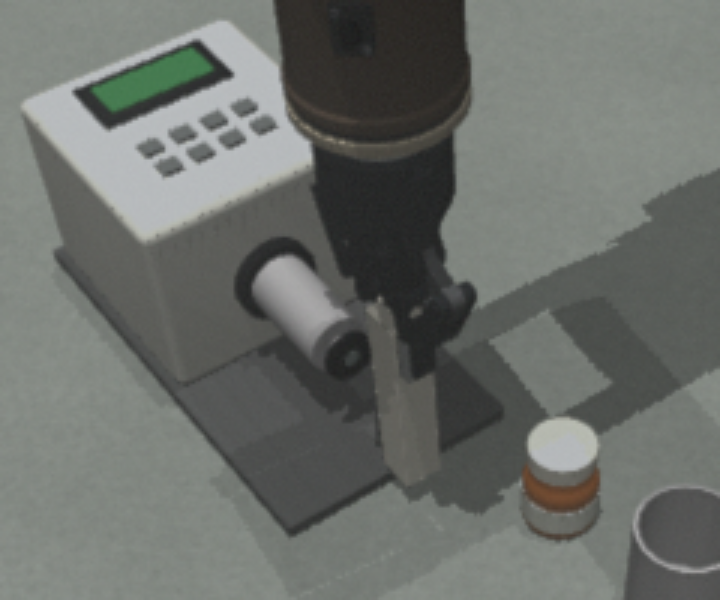

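View pics/t6.png

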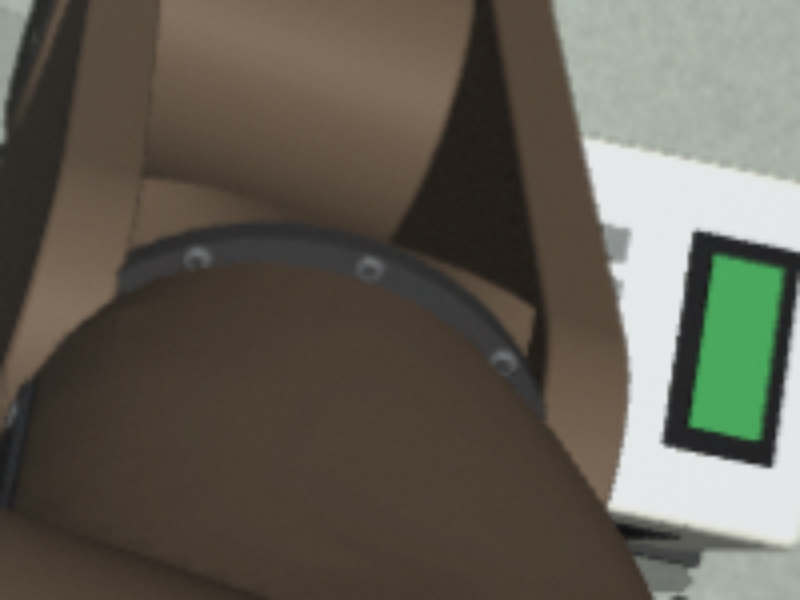

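Bar hangs at crop (410,440) in front of the port (350,355), low shelf toward it. Moving up to the port, then pressing with force checks.

move_arm([
  [-1,-1,-12,-1,0],
  [-1,-2,-24,-1,0],
  [-1,-2,-34,-1,0],
  [-1,-2,-41,-1,0],
  [-1,-2,-43,-1,0],
])

```text
time_s: 5.92
tcp_pos: [0.4748, -0.167, 0.1393]
orientation: [0.096, 0.995, -0.001, -0.005]
ft_force: [0.6, 0.6, -1.7]
gripper_width: 0.0272
```

```bash
python3 - <<'E'
from h import *; from plant import bot
c=bot.capture("scene");i1=c["img"][50:250,150:390,::-1]
cv2.imwrite("pics/s7.png",cv2.resize(i1,(720,600)))
go(bot,[.4723,-.1761,.1395],1.38)
E
```

```text
t 5.97 tcp [ 0.4747 -0.1667  0.1392] psi 1.378 tilt 0.0106 w 0.0272 F [-0.6  0.1 -2.3] q [-0.39  0.43  2.03 -0.01  0.69 -1.77]
shift mm [ 0.5 -9.7 -0.3] turn -0.002
```

View pics/s7.png

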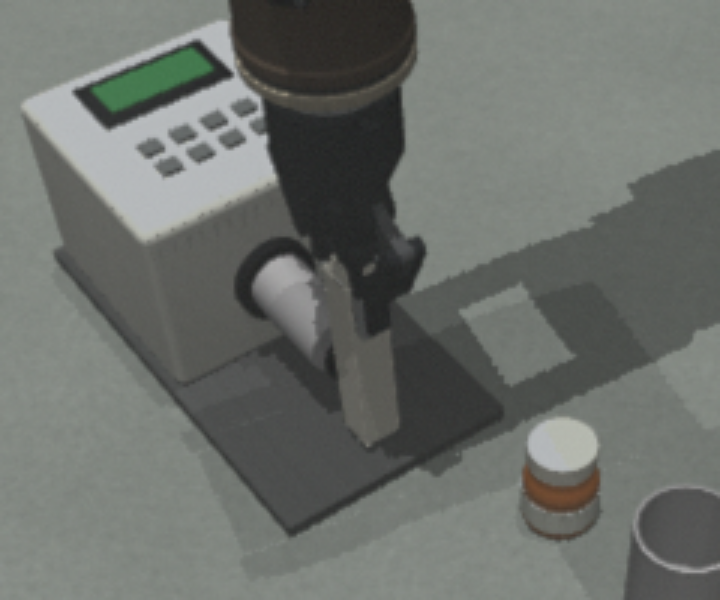

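Bar face is just short of the disc (crop (335,360)) and there is no contact force yet. Pressing slowly.

move_arm([
  [-1,0.5,-2,0,-0.002],
  [-1,0.5,-4,0,-0.002],
  [-1,0.5,-6,0,-0.002],
  [-1,0.5,-8,0,-0.002],
  [-1,0.5,-8,0,-0.002],
])

```text
time_s: 6.38
tcp_pos: [0.4726, -0.1745, 0.1392]
orientation: [0.095, 0.995, -0.001, -0.005]
ft_force: [0.7, 3.1, -0.3]
gripper_width: 0.0273
```

move_arm([
  [-1,0,-1,0,0],
  [-1,0,-2,0,0],
  [-1,0,-2,0,0],
  [-1,0,-2,0,0],
  [-1,0,-2,0,0],
])

```text
time_s: 6.8
tcp_pos: [0.4724, -0.176, 0.1393]
orientation: [0.095, 0.995, -0.0, -0.005]
ft_force: [2.5, 7.8, 1.3]
gripper_width: 0.0273
```

```bash
python3 - <<'E'
from h import *; from plant import bot
for i in range(4):
    c=bot.capture("scene");go(bot,[.4723,-.1761,.1395],1.38)
i1=c["img"][100:220,200:320,::-1]
cv2.imwrite("pics/s8.png",cv2.resize(i1,(600,600)))
E
```

```text
t 6.85 tcp [ 0.4723 -0.176   0.1393] psi 1.38 tilt 0.0106 w 0.0273 F [2.7 7.7 0.7] q [-0.41  0.43  2.02 -0.01  0.69 -1.79]
shift mm [ 0.  -0.1 -0.2] turn 0.0
t 6.9 tcp [ 0.4724 -0.176   0.1393] psi 1.38 tilt 0.0106 w 0.0273 F [1.3 6.9 1. ] q [-0.41  0.43  2.02 -0.01  0.69 -1.79]
shift mm [ 0.  -0.1 -0.2] turn 0.0
t 6.95 tcp [ 0.4724 -0.176   0.1392] psi 1.38 tilt 0.0105 w 0.0275 F [1.7 6.5 1. ] q [-0.41  0.43  2.02 -0.01  0.69 -1.79]
shift mm [ 0.  -0.1 -0.3] turn 0.0
t 7.0 tcp [ 0.4723 -0.176   0.1393] psi 1.38 tilt 0.0106 w 0.0274 F [1.8 6.8 1.2] q [-0.41  0.43  2.02 -0.01  0.69 -1.79]
shift mm [ 0.  -0.1 -0.2] turn 0.0
```

View pics/s8.png

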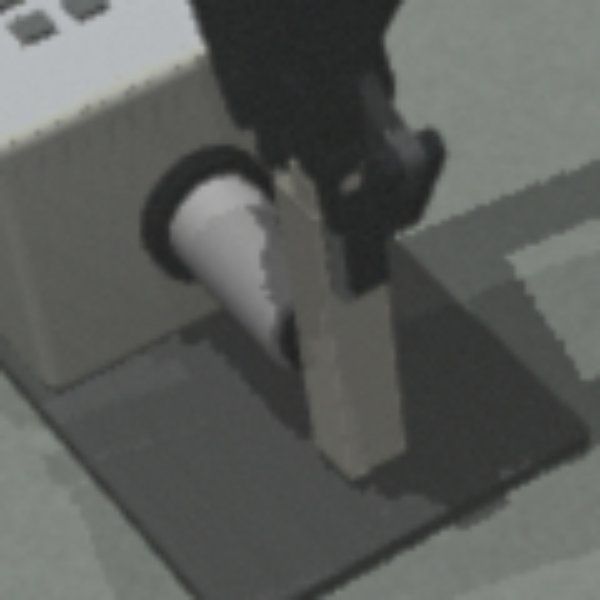

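Axial force is about 7 N, above the 3.3 N spring, so the disc is on its hard stop. Measured position and angle are square and centred. Holding.

move_arm([
  [-1,0,0,0,0],
  [-1,0,0,0,0],
  [-1,0,0,0,0],
  [-1,0,0,0,0],
  [-1,0,0,0,0],
])

```text
time_s: 7.42
tcp_pos: [0.4724, -0.1759, 0.1392]
orientation: [0.095, 0.995, -0.0, -0.005]
ft_force: [1.5, 4.8, 0.3]
gripper_width: 0.0277
```

move_arm([
  [-1,0,0,0,0],
  [-1,0,0,0,0],
  [-1,0,0,0,0],
  [-1,0,0,0,0],
  [-1,0,0,0,0],
])

```text
time_s: 7.83
tcp_pos: [0.4724, -0.1759, 0.1392]
orientation: [0.095, 0.995, -0.0, -0.005]
ft_force: [0.9, 5.3, 0.5]
gripper_width: 0.0273
```

move_arm([
  [-1,0,5,0,0],
  [-1,0,15,0,0],
  [-1,0,28,0,0],
  [-1,0,42,0,0],
  [-1,0,50,0,0],
])

```text
time_s: 8.25
tcp_pos: [0.4819, -0.1253, 0.1391]
orientation: [0.095, 0.995, -0.0, -0.005]
ft_force: [0.5, -0.8, -2.4]
gripper_width: 0.0273
```

```bash
python3 - <<'E'
from h import *; from plant import bot
c=bot.capture("scene");i1=c["img"][50:250,150:390,::-1]
cv2.imwrite("pics/s9.png",cv2.resize(i1,(720,600)))
go(bot,[.4824,-.1241,.139],-.191)
E
```

```text
t 8.3 tcp [ 0.482  -0.1246  0.1391] psi 1.381 tilt 0.0108 w 0.0273 F [ 0.   0.7 -1.9] q [-0.31  0.43  2.04 -0.    0.69 -1.69]
shift mm [-0.3  0.6  0.1] turn 1.572
```

View pics/s9.png

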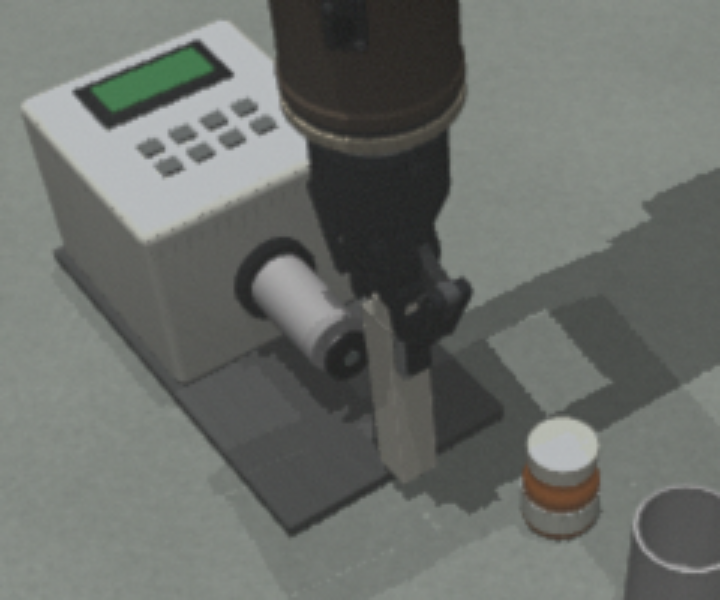

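The disc has sprung out again (crop (350,355)). Turning a quarter.

move_arm([
  [-1,0,1,0,0.11],
  [-1,0,1,0,0.22],
  [-1,0,1,0,0.33],
  [-1,0,1,0,0.44],
  [-1,0,1,0,0.55],
])

```text
time_s: 8.72
tcp_pos: [0.4822, -0.1236, 0.1391]
orientation: [0.364, 0.931, -0.002, -0.005]
ft_force: [0.3, 0.5, -1.8]
gripper_width: 0.0274
```

move_arm([
  [-1,0,0,0,0.11],
  [-1,0,0,0,0.22],
  [-1,0,0,0,0.33],
  [-1,0,0,0,0.44],
  [-1,0,0,0,0.55],
])

```text
time_s: 9.13
tcp_pos: [0.4822, -0.1236, 0.1391]
orientation: [0.605, 0.796, -0.003, -0.004]
ft_force: [0.8, -0.6, -2.2]
gripper_width: 0.0272
```

move_arm([
  [-1,0,0,0,0.11],
  [-1,0,0,0,0.22],
  [-1,0,0,0,0.33],
  [-1,0,0,0,0.44],
  [-1,0,0,0,0.472],
])

```text
time_s: 9.55
tcp_pos: [0.4823, -0.1237, 0.1391]
orientation: [0.777, 0.63, -0.004, -0.003]
ft_force: [-0.1, 1.0, -2.3]
gripper_width: 0.0277
```

```bash
python3 - <<'E'
from h import *; from plant import bot
c=bot.capture("scene");i1=c["img"][50:250,150:390,::-1]
cv2.imwrite("pics/s10.png",cv2.resize(i1,(720,600)))
go(bot,[.4723,-.1759,.139],-.191)
E
```

```text
t 9.6 tcp [ 0.4823 -0.1237  0.1391] psi -0.206 tilt 0.0108 w 0.0272 F [-0.1  0.7 -2. ] q [-0.31  0.43  2.04 -0.01  0.69 -0.1 ]
shift mm [-53.2   0.9   0.2] turn -0.015
```

View pics/s10.png

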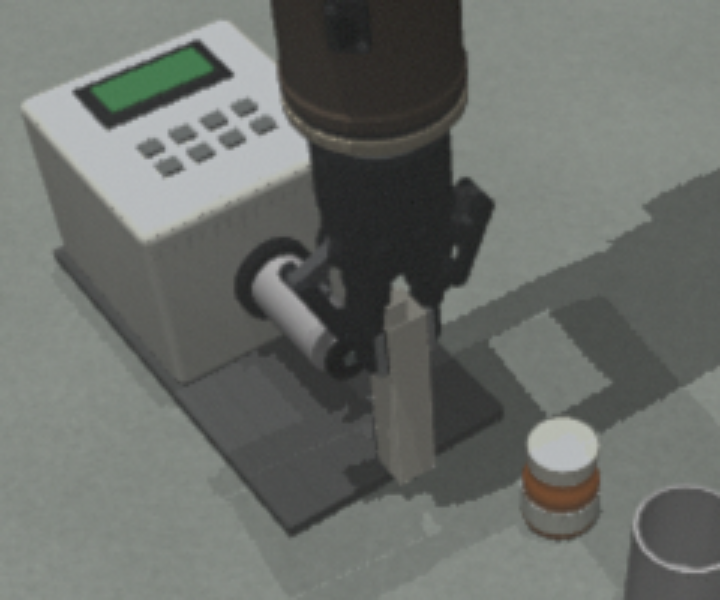

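Jaws now lie along the meter's width, with a neighbouring face toward the port. Advancing and pressing.

move_arm([
  [-1,-12,1,0,-0.015],
  [-1,-24,1,0,-0.015],
  [-1,-35,1,0,-0.015],
  [-1,-41,1,0,-0.015],
  [-1,-42,1,0,-0.015],
])

```text
time_s: 10.02
tcp_pos: [0.4744, -0.1663, 0.1391]
orientation: [0.772, 0.636, -0.004, -0.003]
ft_force: [-0.4, 0.4, -1.9]
gripper_width: 0.0275
```

```bash
python3 - <<'E'
from h import *; from plant import bot
go(bot,[.4723,-.1759,.139],-.191)
E
```

```text
t 10.02 tcp [ 0.4744 -0.1663  0.1391] psi -0.192 tilt 0.0107 w 0.0275 F [-0.4  0.4 -1.9] q [-0.39  0.43  2.03 -0.01  0.69 -0.2 ]
shift mm [-9.8 -0.2  0.2] turn -0.001
```

move_arm([
  [-1,-3,0,0,0],
  [-1,-5,0,0,0],
  [-1,-7,0,0,0],
  [-1,-9,0,0,0],
  [-1,-10,0,0,0],
])

```text
time_s: 10.43
tcp_pos: [0.4725, -0.1757, 0.1392]
orientation: [0.772, 0.636, -0.004, -0.004]
ft_force: [3.7, 11.4, 0.8]
gripper_width: 0.0272
```

move_arm([
  [-1,0,0,0,0],
  [-1,0,0,0,0],
  [-1,0,0,0,0],
  [-1,0,0,0,0],
  [-1,0,0,0,0],
])

```text
time_s: 10.85
tcp_pos: [0.4726, -0.1754, 0.1391]
orientation: [0.772, 0.636, -0.004, -0.004]
ft_force: [1.3, 6.2, -1.4]
gripper_width: 0.0272
```

```bash
python3 - <<'E'
from h import *; from plant import bot
for i in range(2):
    c=bot.capture("scene");go(bot,[.4723,-.1759,.139],-.191)
i1=c["img"][100:220,200:320,::-1]
cv2.imwrite("pics/s11.png",cv2.resize(i1,(600,600)))
E
```

```text
t 10.9 tcp [ 0.4726 -0.1754  0.1392] psi -0.192 tilt 0.0107 w 0.0272 F [ 2.4  5.8 -1.7] q [-0.41  0.43  2.02 -0.01  0.69 -0.22]
shift mm [-0.6 -0.2  0.2] turn -0.001
t 10.95 tcp [ 0.4726 -0.1753  0.1392] psi -0.192 tilt 0.0107 w 0.0273 F [ 1.6  6.  -2.1] q [-0.41  0.43  2.02 -0.01  0.69 -0.22]
shift mm [-0.6 -0.2  0.2] turn -0.001
```

View pics/s11.png

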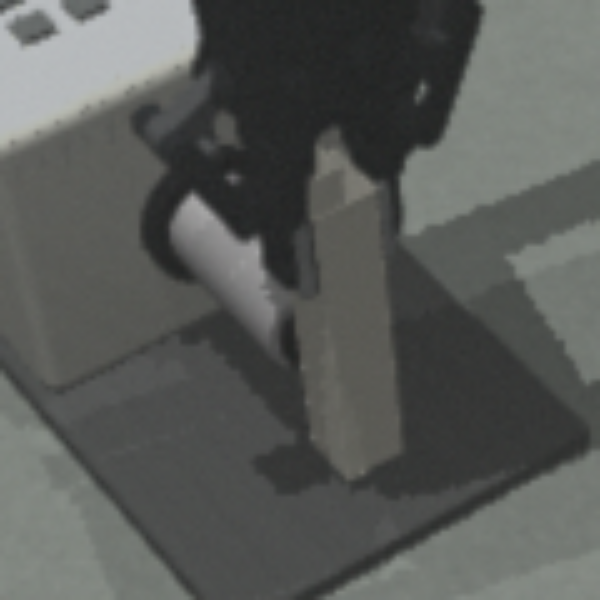

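Force is about 6 N at the same depth, so the disc is home. Hold, then draw back and lift.

move_arm([
  [-1,0,0,0,0],
  [-1,0,0,0,0],
  [-1,0,0,0,0],
  [-1,0,0,0,0],
  [-1,0,0,0,0],
])

```text
time_s: 11.37
tcp_pos: [0.4726, -0.1753, 0.1392]
orientation: [0.772, 0.636, -0.004, -0.004]
ft_force: [1.0, 3.6, -1.9]
gripper_width: 0.0273
```

move_arm([
  [-1,0,0,0,0],
  [-1,4,0,0,0],
  [-1,15,0,0,0],
  [-1,32,0,0,0],
  [-1,50,0,0,0],
])

```text
time_s: 11.78
tcp_pos: [0.4823, -0.1256, 0.1391]
orientation: [0.772, 0.636, -0.004, -0.004]
ft_force: [0.5, -0.1, -2.2]
gripper_width: 0.0272
```

move_arm([
  [-1,10,0,-10,0],
  [-1,10,0,-30,0],
  [-1,10,0,-55,0],
  [-1,10,0,-80,0],
  [-1,10,0,-100,0],
])

```text
time_s: 12.2
tcp_pos: [0.4855, -0.1153, 0.2416]
orientation: [0.772, 0.636, -0.004, -0.003]
ft_force: [0.7, -0.6, -1.7]
gripper_width: 0.0271
```

```bash
python3 - <<'E'
from h import *; from plant import bot
for k in(0,):
    c=bot.capture("scene");pickle.dump(c,open("pics/sc12.pkl","wb"));i1=c["img"][30:250,130:394,::-1]
    cv2.imwrite("pics/s12.png",cv2.resize(i1,(720,600)))
# tray centre
t=T("top0");s=T("scene0")
a=np.mean([onz(t,*u,.022) for u in((204,148),(301,154),(297,222),(198,215))],0);b=np.mean([onz(s,*u,.022) for u in((337,290),(425,363),(369,425),(279,340))],0)
print(a,b)
go(bot,[.637,.176,.242],-.191)
E
```

```text
[0.63590748 0.17413947 0.022     ] [0.63761444 0.17801316 0.022     ]
t 12.25 tcp [ 0.4871 -0.1158  0.2448] psi -0.192 tilt 0.0053 w 0.0276 F [ 2.6 -0.6  3.8] q [-0.29  0.28  1.93 -0.    0.93 -0.1 ]
shift mm [315.1  91.4   1.6] turn -0.001
```

View pics/s12.png

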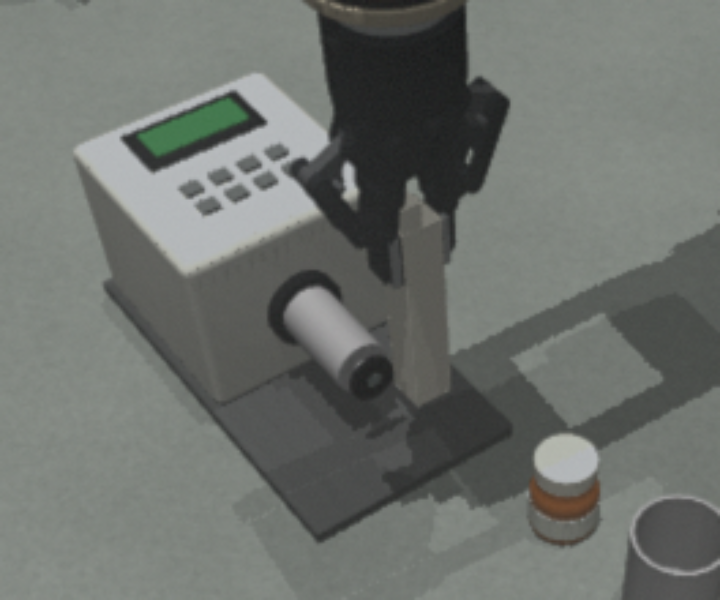

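Port is out again (crop (372,372)); bar still upright in the jaws. Carrying to the tray centre (0.637, 0.176); the two views agree within 4 mm.

move_arm([
  [-1,10,3,0,0],
  [-1,32,9,0,0],
  [-1,58,17,0,0],
  [-1,86,25,0,0],
  [-1,114,33,0,0],
])

```text
time_s: 12.67
tcp_pos: [0.5416, -0.0084, 0.2443]
orientation: [0.772, 0.636, -0.002, -0.001]
ft_force: [0.8, -0.2, -1.8]
gripper_width: 0.0272
```

move_arm([
  [-1,28,8,0,0],
  [-1,56,16,0,0],
  [-1,84,24,0,0],
  [-1,112,32,0,0],
  [-1,134,39,0,0],
])

```text
time_s: 13.08
tcp_pos: [0.6058, 0.1187, 0.2435]
orientation: [0.772, 0.636, -0.003, -0.001]
ft_force: [0.0, -0.1, -2.2]
gripper_width: 0.0275
```

```bash
python3 - <<'E'
from h import *; from plant import bot
go(bot,[.637,.176,.200],-.191)
E
```

```text
t 13.08 tcp [0.6058 0.1187 0.2435] psi -0.192 tilt 0.0059 w 0.0275 F [ 0.  -0.1 -2.2] q [ 0.14  0.44  1.68 -0.    1.03  0.34]
shift mm [62.3 20.  43.3] turn -0.001
```

move_arm([
  [-1,20,6,0,0],
  [-1,40,13,10,0],
  [-1,55,18,25,0],
  [-1,62,20,43,0],
  [-1,62,20,53,0],
])

```text
time_s: 13.5
tcp_pos: [0.6364, 0.1779, 0.1881]
orientation: [0.771, 0.637, -0.003, -0.002]
ft_force: [0.2, -0.7, -2.3]
gripper_width: 0.0273
```

move_arm([
  [-1,0,0,15,0],
  [-1,0,0,30,0],
  [-1,0,0,42,0],
  [-1,0,0,50,0],
  [-1,0,0,53,0],
])

```text
time_s: 13.92
tcp_pos: [0.6351, 0.1776, 0.1338]
orientation: [0.771, 0.637, -0.004, -0.002]
ft_force: [-0.7, -0.1, -1.7]
gripper_width: 0.0272
```

```bash
python3 - <<'E'
from h import *; from plant import bot
c=bot.capture("scene");pickle.dump(c,open("pics/sc13.pkl","wb"));cv2.imwrite("pics/s13.png",cv2.resize(c["img"][200:440,250:490,::-1],(600,600)))
go(bot,[.637,.176,.122],-.191)
E
```

```text
t 13.97 tcp [0.6354 0.1776 0.134 ] psi -0.19 tilt 0.0091 w 0.0275 F [-0.9  0.5 -2.6] q [0.23 0.62 1.66 0.   0.87 0.42]
shift mm [-1.2  2.  12. ] turn 0.001
```

View pics/s13.png

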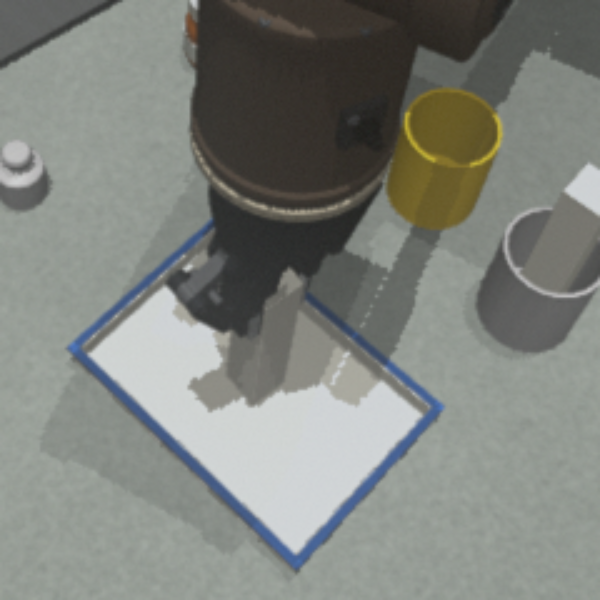

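Bar hangs over the tray, foot at crop (260,400), near the tray middle. Lowering slowly and watching Fz.

move_arm([
  [-1,0,0,2,0],
  [-1,0,0,4,0],
  [-1,0,0,6,0],
  [-1,0,0,8,0],
  [-1,0,0,9,0],
])

```text
time_s: 14.38
tcp_pos: [0.6354, 0.1776, 0.1251]
orientation: [0.771, 0.637, -0.004, -0.002]
ft_force: [0.7, 0.5, -1.9]
gripper_width: 0.0277
```

move_arm([
  [-1,0,0,0.5,0],
  [-1,0,0,1,0],
  [-1,0,0,1.5,0],
  [-1,0,0,2,0],
  [-1,0,0,2,0],
])

```text
time_s: 14.8
tcp_pos: [0.6353, 0.1776, 0.123]
orientation: [0.771, 0.637, -0.004, -0.002]
ft_force: [0.4, -0.3, -1.3]
gripper_width: 0.0277
```

move_arm([
  [-1,0,0,0.3,0],
  [-1,0,0,0.6,0],
  [-1,0,0,1,0],
  [-1,0,0,1,0],
  [-1,0,0,1,0],
])

```text
time_s: 15.22
tcp_pos: [0.6354, 0.1776, 0.1221]
orientation: [0.771, 0.637, -0.004, -0.002]
ft_force: [-0.1, -0.8, -0.0]
gripper_width: 0.027
```

move_arm([
  [-1,0,0,0.3,0],
  [-1,0,0,0.6,0],
  [-1,0,0,0.8,0],
  [-1,0,0,0.8,0],
  [-1,0,0,0.8,0],
])

```text
time_s: 15.63
tcp_pos: [0.6355, 0.1777, 0.122]
orientation: [0.771, 0.637, -0.004, -0.002]
ft_force: [-2.9, 0.3, 10.3]
gripper_width: 0.0275
```

The foot is on the floor (Fz +10 N). Easing off and opening gradually.

move_arm([
  [-1,0,0,-0.5,0],
  [-1,0,0,-0.5,0],
  [-0.25,0,0,-0.5,0],
  [-0.15,0,0,-0.5,0],
  [-0.05,0,0,-0.5,0],
])

```text
time_s: 16.05
tcp_pos: [0.6355, 0.1777, 0.1225]
orientation: [0.771, 0.637, -0.004, -0.002]
ft_force: [0.1, -0.4, 0.3]
gripper_width: 0.0405
```

```bash
python3 - <<'E'
from h import *; from plant import bot
c=bot.capture("scene");cv2.imwrite("pics/s14.png",cv2.resize(c["img"][200:440,250:490,::-1],(600,600)))
go(bot,[.637,.176,.122],-.191)
E
```

```text
t 16.1 tcp [0.6356 0.1777 0.1225] psi -0.19 tilt 0.0082 w 0.0405 F [-0.8 -0.2 -0. ] q [0.23 0.63 1.67 0.   0.85 0.42]
shift mm [-1.4  1.7  0.5] turn 0.001
```

View pics/s14.png

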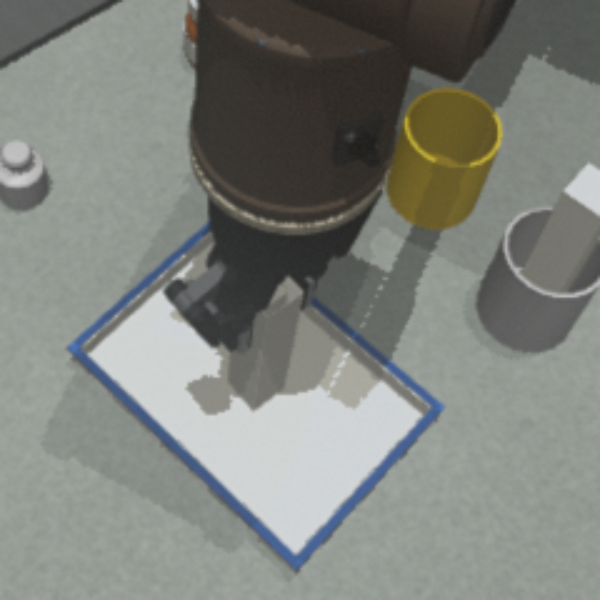

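The bar stands (foot at crop (258,408)), the fingers are off it, and the force is about zero. Opening fully and withdrawing straight up.

move_arm([
  [0.2,0,0,0,0],
  [0.5,0,0,0,0],
  [0.8,0,0,0,0],
  [1,0,0,0,0],
  [1,0,0,0,0],
])

```text
time_s: 16.52
tcp_pos: [0.6355, 0.1777, 0.1225]
orientation: [0.771, 0.637, -0.004, -0.002]
ft_force: [-0.3, -0.1, -0.2]
gripper_width: 0.0857
```

move_arm([
  [1,0,0,-5,0],
  [1,0,0,-20,0],
  [1,0,0,-40,0],
  [1,0,0,-65,0],
  [1,0,0,-90,0],
])

```text
time_s: 16.93
tcp_pos: [0.6359, 0.1778, 0.2135]
orientation: [0.771, 0.637, -0.004, -0.002]
ft_force: [0.9, -0.1, 0.4]
gripper_width: 0.0854
```

move_arm([
  [1,0,0,-20,0],
  [1,0,0,-40,0],
  [1,0,0,-60,0],
  [1,0,0,-80,0],
  [1,0,0,-90,0],
])

```text
time_s: 17.35
tcp_pos: [0.6374, 0.1781, 0.3065]
orientation: [0.771, 0.637, -0.003, -0.001]
ft_force: [1.0, -0.7, 0.2]
gripper_width: 0.0852
```

```bash
python3 - <<'E'
from h import *; from plant import bot
go(bot,[.5,-.1,.3],-.191)
E
```

```text
t 17.35 tcp [0.6374 0.1781 0.3065] psi -0.19 tilt 0.0059 w 0.0852 F [ 1.  -0.7  0.2] q [0.23 0.45 1.49 0.   1.2  0.42]
shift mm [-299.1  -82.3    7.6] turn 0.001
```

move_arm([
  [1,-35,0,0,0],
  [1,-70,0,0,0],
  [1,-105,0,0,0],
  [1,-140,0,0,0],
  [1,-170,0,0,0],
])

```text
time_s: 17.77
tcp_pos: [0.6044, 0.0093, 0.3068]
orientation: [0.771, 0.637, -0.003, -0.001]
ft_force: [0.2, -0.3, -0.2]
gripper_width: 0.0858
```

move_arm([
  [1,-10,0,0,0],
  [1,-10,0,0,0],
  [1,-10,0,0,0],
  [1,-10,0,0,0],
  [1,-10,0,0,0],
])

```text
time_s: 18.18
tcp_pos: [0.6027, 0.0007, 0.3067]
orientation: [0.771, 0.637, -0.003, -0.001]
ft_force: [0.2, -0.1, 0.1]
gripper_width: 0.0854
```

```bash
python3 - <<'E'
from h import *; from plant import bot
c=bot.capture("scene");pickle.dump(c,open("pics/sf.pkl","wb"));cv2.imwrite("pics/sf.png",c["img"][:,:,::-1])
c=bot.capture("top");pickle.dump(c,open("pics/tf.pkl","wb"));cv2.imwrite("pics/tf.png",c["img"][:,:,::-1])
go(bot,[.5,-.1,.3])
E
```

```text
t 18.28 tcp [6.027e-01 6.000e-04 3.067e-01] psi -0.189 tilt 0.0064 w 0.0856 F [ 0.9  0.3 -0. ] q [-0.05  0.36  1.63 -0.    1.15  0.14]
shift mm [-118.1  -81.9    7.4] turn 0
```

View pics/sf.png

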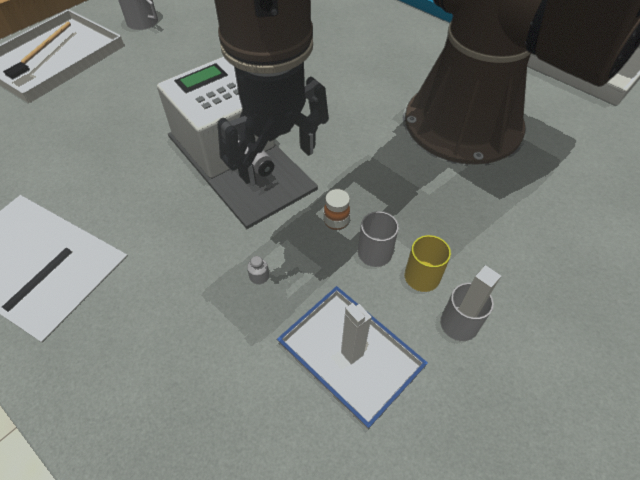

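View pics/tf.png

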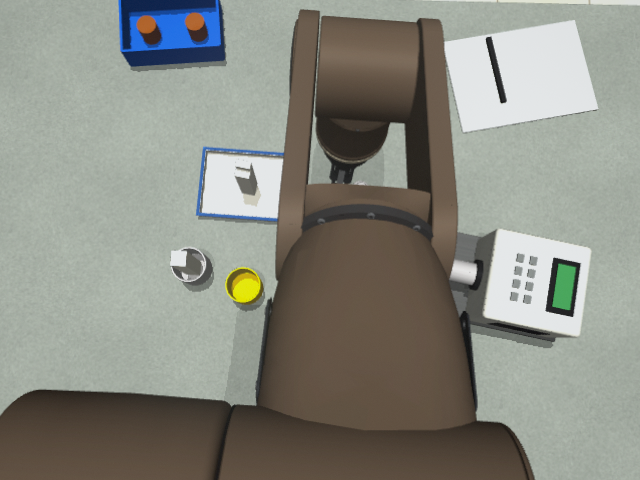

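Everything is in place in both views. The bar stands in the tray at scene (353,340), and its cup (378,240), the jar, weight and spares are at their starting pixels. The port is out at (265,167). One numeric check of the bar, then hand in.

```bash
python3 - <<'E'
from h import *; from plant import bot
s=T("sf");s0=T("scene0")
print("foot near corner",onz(s,353,363,.004).round(3),"tongue top",onz(s,357,316,.164).round(3))
for n,(x,y,w,h) in dict(cup=(355,210,45,56),spare=(440,265,55,75),jar=(322,188,30,42),weight=(245,255,27,30)).items():
    f=lambda c:cv2.Canny(c["img"][y:y+h,x:x+w],60,150).astype(np.float32)
    print(n,np.round(cv2.phaseCorrelate(f(s0),f(s))[0],2))
print(bot.close_job())
E
```

```text
foot near corner [0.645 0.189 0.004] tongue top [0.644 0.182 0.164]
cup [0.12 0.06]
spare [0.05 0.53]
jar [0.27 0.58]
weight [0.58 0.17]
the job is handed in; nothing more can be done
None
```

The job is done and handed in at about 18 s of the 64 s allowed; `close_job()` gave no verdict.

- **Lift:** I pulled the stepped bar out of its cup. The low half of the step was turned toward the meter.
- **First press:** The low-side face pushed the port home for about 1 s. The push settled at 5–7 N, above the 3.3 N spring, so the disc was on its hard stop. By the measured gripper pose, the bar was square and centred. I then drew back and saw in the picture that the port had sprung out.
- **Second press:** After a quarter turn I pressed a neighbouring face to nearly the same depth (about 0.7 mm shallower), for about 1 s. The push eased from about 11 N to 3.6 N by the end. The last value alone is close to the full spring force, so it is weaker evidence.
- **Placing:** I stood the bar near the middle of the tray and released it, with wrist force near zero after opening.

**Last checks:**
- The bar stands upright in the tray, with the near corner of its foot at about (0.645, 0.189).
- The port is sprung out.
- The cup, spare bar, spare cup, jar and weight shifted by less than 1 pixel (about 2 mm) in the scene camera.
- The gripper is clear of everything.

No check failed. In the final top view the arm hid the bar's cup, the weight and the jar, so those three were checked in the scene view only.

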